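# Mix one tube on a touch-start vortex mixer

## Robot

A 6-joint arm with a two-finger parallel gripper is mounted at the origin on a cart in front of the work surface, level with it; the furniture and walls round the work are solid. World frame = base frame: x ahead of the robot, y to its left, z up, the work surface at z = 0. Lengths are in m, angles in rad, forces in N, time in s.
With the tool pointing down it reaches from about 0.35 to 0.975 m from the base axis. Payload 7.1 kg.
Tool frame: the origin (TCP) lies on the centre line of the jaws, within the pads' length; the fingertips stand 19 mm ahead of it and the grasp point (between the pads) is the TCP; x points along the fingers, z is the direction in which the jaws open and shut, and the axes are right-handed (so a half turn about x gives the same grasp; the last joint's range is limited). The gripper opens to 88 mm and grips with 3 to 60 N. Pads are 20 mm wide; open, the fingers measure 115 mm over their backs; the gripper's body (75 mm by 178 mm) begins 61 mm behind the grasp point.
Start: joints at [-1.214, 0.423, 1.63, -0, 1.089, -0.019], TCP at [0.229, -0.581, 0.242] pointing down, gripper open.
Joint ranges: [-3, 3], [-0.9, 2.11], [0.09, 2.58], [-1.31, 4.45], [0.11, 2.69], [-2.54, 2.54]. Speed limits (rad/s): [2.39, 2.39, 3.01, 3.14, 3.14, 3.14].

## Interface

Orientations are given as a unit quaternion [w, x, y, z].
In Python, from rig import env, eyes, close_job gives the robot as it stands. The module is installed in compiled form; this text tells all that it offers.
- The arm moves only by the shell command python3 -m jog 'ROWS'. ROWS is JSON, a list of rows, each a list of 7 numbers: the finger opening in mm, from 0 to 87.8, then the shift along the tool's x, y, z in mm, then the turn, a rotation vector about the tool's x, y, z in degrees. A call has exactly 10 rows; each row is the pose to reach, as a shift and turn from the pose measured when the call began, along the tool's axes at that moment; what a row does not reach only later rows make up. A row lasts 1/12 s, in which the tool goes at most 41.7 mm and 7.16 degrees, less where a joint would pass 70% of its speed; a pose out of reach is approached as far as the arm can. A call with a gripper value outside its range is refused whole. The fingers move at their own pace and stop on an object; the grip force is fixed at half the most. Time passes only in rows, so rows that repeat a pose let the fingers close, or fill a call up. It gives the time, the measured TCP pose, the force and the opening at its end, in the units of the state.
- env.sense(): the state, without advancing time (a new reading comes with each control period).
- eyes.grab_frame(name): name is "scene" or "top" or "wrist"; returns (picture, depth): 480x640x3 uint8, red, green, blue; 480x640 float32, m along the optical axis (not along the pixel's ray), 0 where there is no reading.
- eyes.camera_model(name): a dict with "vfov" (degrees; the focal length in pixels is half the picture's height over the tangent of half this angle, whatever the lens; pixels are square), "cx", "cy" (the principal point, pixels), "R" (3x3) and "t" (3): a world point X has camera coordinates R X + t. Camera axes: x right, y down, z forward; pixel columns grow to the right and rows downward; lengths in m; the calibration is good to about 2 mm. A picture is of the moment at which its call begins: read the wrist's pose just before it. camera_model takes no time and is no camera call; for the wrist camera it gives the pose at the moment of the call.
- close_job(): hands the job in, once; it reports no verdict.
The state is a dict: "t": time; "q": joint angles; "dq": joint speeds; "tau": joint torques, N m; "position": TCP position; "tcp_rot": TCP orientation; "contact_force": force on the tool from outside, world axes, zero at the start; "moment": the same for the moment, N m; "finger_gap": finger opening in m.
Only numpy, scipy, OpenCV 4.12 (cv2) and the standard library are available. Lean on these libraries where they do the work, as an engineer would, in place of code of your own. Each camera call takes 0.05 s, during which the arm holds its last target. There are 200 camera calls.

## Task

Turn the speed dial of the vortex mixer on the open bench to the orange mark, then lift the red-capped tube out of the rack, stand its tip in the mixer's rubber cup and, keeping the tube upright, press the spring-loaded cup about halfway down its travel, not onto its stop. Hold it pressed like that for at least three seconds and finish still gripping the tube and holding the cup halfway down: do not let go. Leave everything else on the bench where it stands.

Things in the scene. Friction and masses are not known exactly. Their poses are not given: they have to be found in the camera images.
- mixer: vortex mixer, light grey with a teal foot band, 160 x 124 mm, deck 62 mm high, fixed. Not the blue and white mixer at the far left. Origin: centre of its underside; x to its back, y to its left, z up. The sloping panel in front has the outward normal (-0.351, 0, 0.936) in this frame; the cup's upright axis is at (18, 0) mm
- dial (a joint): speed dial: dark round fluted knob with a white pointer, 34 mm wide, standing 3 to 23 mm out of the sloping panel. Value in rad, grows clockwise seen facing the panel; 0 = off (pointer lower left), 3.298 = pointer at the orange mark, 4.71 = full. Starts at 2.0 to 2.6; friction 0.04 N m; stays where it is left. Needed within 0.2 rad of the mark
- dial_grip (a point): point on the dial's axis, 14 mm above the panel: the height to grip the knob at. It lies at (-54.9, 0, 63.1) mm in the mixer's frame; its z axis is the dial's axis, pointing out of the panel, and it turns with the dial.
- orange_mark (a point): the orange mark on the panel's scale, to the upper right of the dial (54 degrees clockwise from straight up the slope), 26 mm from its axis; 10 x 5 mm
- cup (a joint): the spring-loaded rubber cup on the mixer's deck: how far it is pressed straight down, in m, 0 = up, 0.010 = on its stop. Spring: 2 N to start it moving, 5.5 N at halfway (5 mm), 9 N at the stop; it springs back up when released. Pressed counts from 3 to 8 mm.
- cup_seat (a point): centre of the floor of the cup's recess, where the tube's tip stands; 92 mm above the bench with the cup up; moves with the cup. The black cup is 37 mm in diameter; its recess is a cone, 10 mm wide at this floor, 27 mm at the mouth, which is 14.5 mm above this point.
- tube_red: the tube to mix: conical 15 ml tube, 118 mm tall, white body 16 mm in diameter with a narrow tip, red screw cap 20 mm in diameter from 105 to 118 mm above the tip; about 30 g. Origin: the tip; z along the tube to the cap. It is the only red-capped one in the rack, in any of the three used places.
- tube_blue_a: blue-capped tube in the same rack, same size; origin at its tip; fixed, not part of the job
- tube_blue_b: the other blue-capped tube in the rack, same size; origin at its tip; fixed, not part of the job
- rack: blue grid rack, 70 x 116 x 68 mm, fixed to the bench. Origin: centre of its underside, z up, x across it (70 mm), y along it (116 mm). The three tubes stand 3 mm above the bench at (-22.5, -45), (0, 0) and (22.5, 45) mm in its frame, in any order, in openings about 19 mm wide; closing the fingers along the rack's x keeps clear of the neighbours.
- bottle_small: small clear bottle with an orange cap, 44 mm in diameter, 88 mm tall; origin at the centre of its foot; a bystander
There are look-alikes about, which are no part of the job. There is more than one size of the mixer; the job needs the larger.

How it is judged:
On the way, in this order (a step that is already met when the one before it is completed fails the run):
1. the speed dial stands at the orange mark (within 0.2 rad), the cup not yet pressed (value of joint dial between 3.098 and 3.498 rad and value of joint cup below 0.0015 m), for 0.2 s.
2. the red-capped tube is held by the fingers, clear above the rack (height (world z) of tube_red above 0.075 m and contact force between the fingers and tube_red above 0.5 N and value of joint cup below 0.0015 m), for 0.2 s.
3. the tube, upright in the fingers, keeps the cup pressed 3 to 8 mm for three seconds (value of joint cup between 0.003 and 0.008 m and contact force between tube_red and mixer above 1.5 N and horizontal distance between tube_red and cup_seat below 0.007 m and z of tube_red in the frame of cup_seat between -0.004 and 0.005 m and angle between tube_red's own z axis and vertical below 0.2 rad and contact force between the fingers and tube_red above 1 N and contact force between each of the arm, the fingers and mixer below 0.5 N and value of joint dial between 3.098 and 3.498 rad), for 3 s.
At the end, for the whole second after the job is handed in: The dial is within 0.2 rad of the orange mark; the red-capped tube is held by the fingers, its tip in the cup's recess (within 7 mm of the axis), upright within 0.2 rad, and only through it the cup is held 3 to 8 mm down (about halfway of 10 mm); the hand itself does not touch the mixer (all of step 3); the arm keeps its last pose, push and grip.
It fails at once if the small bottle is shifted more than 40 mm or knocked over (distance of bottle_small from where it was at the start of the episode above 0.04 m or angle between bottle_small's own z axis and vertical above 0.4 rad).
It also fails if it takes over 54 s, if anything falls off the work surface, if the arm or the gripper's body presses on something with over 40 N, if the wrist force passes 120 N, or if a joint passes its speed limit or range.

## Working session

There is one attempt and no reset: what is moved stays moved. The work goes in short steps, Python scripts to look and compute and a shell command to move; the robot and the scene stay as the last step left them, time stands still between calls to the robot, and variables do not carry over. Pictures are saved under pics/ and viewed, about 8 in all and at most 12, crops included, and the job is handed in when it is done.

```bash
ls; mkdir -p pics; cat > h.py <<'E'
import numpy as np,cv2
from rig import env,eyes
from scipy.spatial.transform import Rotation as Ro
def grab(n):
    m=eyes.camera_model(n); p,d=eyes.grab_frame(n)
    m['R']=np.array(m['R']);m['t']=np.array(m['t']);m['f']=240/np.tan(np.radians(m['vfov'])/2)
    return p,d,m
def ray(m,u,v):
    r=m['R'].T@np.array([(u-m['cx'])/m['f'],(v-m['cy'])/m['f'],1]); return -m['R'].T@m['t'],r
def onz(m,u,v,z):
    c,r=ray(m,u,v); return c+r*(z-c[2])/r[2]
def dep(m,u,v,d):
    c,r=ray(m,u,v); return c+r*d[int(v),int(u)]
def save(n,p,crop=None,s=1):
    if crop: x0,y0,x1,y1=crop; p=p[y0:y1,x0:x1]
    cv2.imwrite('pics/'+n+'.png',cv2.resize(p[...,::-1],None,fx=s,fy=s,interpolation=cv2.INTER_CUBIC))
def Rt():
    s=env.sense(); q=s['tcp_rot']; return s,np.array(s['position']),Ro.from_quat([q[1],q[2],q[3],q[0]])
E
python3 - <<'E'
from h import *
s,p,R=Rt();print(s['t'],p,R.as_matrix().round(2),s['finger_gap'])
for n in ('scene','top'):
    im,d,m=grab(n);save(n,im);np.savez('/tmp/'+n,im=im,d=d,**{k:m[k] for k in('R','t','f','cx','cy')})
    print(n,m['f'],-m['R'].T@m['t'],m['R'].round(2).tolist())
E
```

```text
pics
0.0 [ 0.22923231 -0.58087179  0.24091721] [[-0.    0.93  0.37]
 [ 0.    0.37 -0.93]
 [-1.    0.   -0.  ]] 0.08774720882666466
scene 542.3156076796297 [0.02447981 0.56984249 0.61852807] [[-0.67, -0.74, 0.01], [-0.46, 0.41, -0.79], [0.58, -0.53, -0.62]]
top 608.994936974411 [0.36013422 0.13277757 1.33419489] [[0.02, -1.0, 0.01], [-0.99, -0.02, -0.13], [0.13, -0.0, -0.99]]
```

View pics/scene.png

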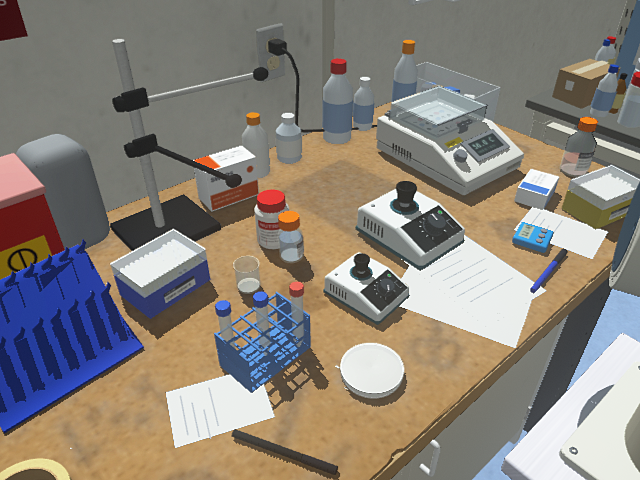

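View pics/top.png

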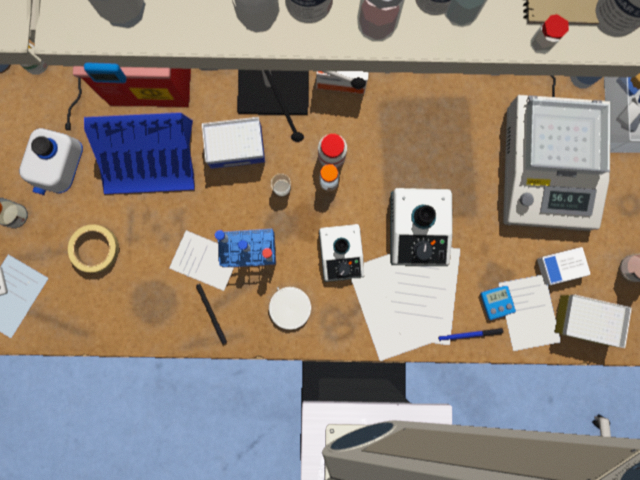

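The wanted mixer is the larger one at top (422,228), scene (410,222). It could be confused with the small mixer at top (341,253), scene (366,287). The wanted tube is the red cap at top (267,253), scene (297,290). Blue caps sit at top (220,237) and (242,246), and the red-capped bottle is at top (332,147). Checking the choice in one close crop.

```bash
python3 - <<'E'
from h import *
z=np.load('/tmp/top.npz');im=z['im'];m={k:z[k] for k in('R','t','f','cx','cy')};d=z['d']
a=cv2.resize(im[183:273,382:462],None,fx=5,fy=5,interpolation=cv2.INTER_CUBIC)
b=cv2.resize(im[213:303,207:287],None,fx=5,fy=5,interpolation=cv2.INTER_CUBIC)
save('crop',np.hstack([a,b]))
hsv=cv2.cvtColor(im,cv2.COLOR_RGB2HSV)
# mixer deck: white pixels with depth height ~62mm
vv,uu=np.mgrid[180:280,380:470];
P=np.array([dep(m,u,v,d) for u,v in zip(uu.ravel(),vv.ravel())])
k=np.abs(P[:,2]-.062)<.006;D=P[k][:,:2].astype(np.float32)
print('deck',k.sum(),cv2.minAreaRect(D*1000), np.median(P[k][:,2]))
k=P[:,2]>.09;print('cup',k.sum(),P[k].mean(0),P[k].max(0))
# red cap
mk=((hsv[...,0]<6)|(hsv[...,0]>174))&(hsv[...,1]>150)&(hsv[...,2]>100);mk[:,:255]=0;mk[:,285:]=0;mk[:240]=0;mk[270:]=0
v,u=np.nonzero(mk);print('red',len(u),u.mean(),v.mean(),onz(m,u.mean(),v.mean(),.121),np.median([dep(m,a,b,d)[2] for a,b in zip(u,v)]))
for n in((220,237),(242,246)):print(n,onz(m,*n,.121))
z=np.load('/tmp/scene.npz');im=z['im'];m={k:z[k] for k in('R','t','f','cx','cy')};d=z['d']
hsv=cv2.cvtColor(im,cv2.COLOR_RGB2HSV)
mk=((hsv[...,0]<6)|(hsv[...,0]>174))&(hsv[...,1]>150)&(hsv[...,2]>100);mk[:,:285]=0;mk[:,310:]=0;mk[:278]=0;mk[305:]=0
v,u=np.nonzero(mk);print('red scene',u.mean(),v.mean(),onz(m,u.mean(),v.mean(),.1145))
E
```

```text
deck 2647 ((530.9798583984375, -88.872802734375), (122.33072662353516, 151.5308837890625), 89.57887268066406) 0.061174088558208384
cup 296 [ 0.52299389 -0.0612562   0.26040347] [0.56539807 0.13277757 1.33419489]
red 54 266.75925925925924 252.77777777777777 [0.45975359 0.23318439 0.121     ] 0.11971845198024622
(220, 237) [0.48968615 0.32761688 0.121     ]
(242, 246) [0.47242005 0.28301114 0.121     ]
red scene 296.15294117647056 285.81176470588235 [0.46289443 0.23206885 0.1145    ]
```

View pics/crop.png

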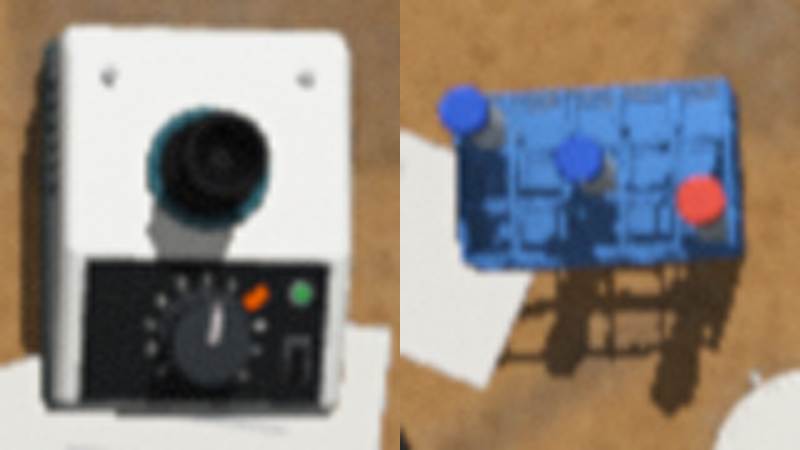

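The crop confirms the choice. The large mixer has its dial at about (424,251), the orange mark at (433,243) and the cup at (425,214). The pointer is about 10° right of up, so roughly 44° remain. The red tube is at the right-hand end of the rack.

```bash
cat >> h.py <<'E'
def tilt(yaw):  # tool x into panel, tool z up the slope
    n=np.array([-.351,0,.936]);n/=np.linalg.norm(n); Rz=Ro.from_euler('z',yaw,degrees=True)
    x=-n; z=np.array([n[2],0,-n[0]]); return Rz*Ro.from_matrix(np.c_[x,np.cross(z,x),z])
def down(a): # tool down, jaws (tool z) at world azimuth a deg
    a=np.radians(a);x=np.array([0,0,-1.]);z=np.array([np.cos(a),np.sin(a),0]);return Ro.from_matrix(np.c_[x,np.cross(z,x),z])
def plan(p,R):
    s,p0,R0=Rt(); print('t',s['t'],'shift',(R0.inv().apply(np.array(p)-p0)*1000).round(1),'rot',np.degrees((R0.inv()*R).as_rotvec()).round(2),'gap',s['finger_gap'],'F',np.round(s['contact_force'],1))
E
python3 - <<'E'
from h import *
z=np.load('/tmp/top.npz');im=z['im'];m={k:z[k] for k in('R','t','f','cx','cy')}
g=lambda a,b,h:onz(m,382+a/5-.4,183+b/5-.4,h)
print('cup',g(217,155,.1065),'knob',g(212,338,.0715),'backL',g(65,28,.062),'backR',g(348,33,.062),'midL',g(65,255,.062),'midR',g(350,258,.062),'mark',g(257,298,.066))
s=np.array([.43,-.09,0]);n=np.array([-.351,0,.936])
plan([.475,-.088,.0631]+n*.14,tilt(0))
E
```

```text
cup [ 0.54693411 -0.08590408  0.1065    ] knob [ 0.47517036 -0.08969269  0.0715    ] backL [ 0.60707599 -0.02940997  0.062     ] backR [ 0.60720539 -0.14984269  0.062     ] midL [ 0.50994824 -0.02958637  0.062     ] midR [ 0.51089678 -0.14969376  0.062     ] mark [ 0.49282932 -0.10961117  0.066     ]
t 0.1 shift [  47.4  363.8 -386.3] rot [-67.71 -18.11  12.23] gap 0.08796883390612875 F [-0.6 -0.7 -0.4]
```

```bash
python3 -m jog '[[52,3,28,-30,-5,-1.4,0.9],[52,7,56,-60,-10,-2.8,1.8],[52,11,84,-90,-15,-4.2,2.7],[52,14,112,-120,-20.5,-5.6,3.6],[52,18,140,-150,-26,-7,4.6],[52,22,168,-180,-31,-8.4,5.6],[52,25,196,-210,-36,-9.8,6.5],[52,29,224,-240,-42,-11.2,7.5],[52,32,252,-270,-47,-12.6,8.4],[52,36,280,-298,-52,-14,9.4]]'
python3 - <<'E'
from h import *
n=np.array([-.351,0,.936])
plan([.475,-.089,.0631]+n*.12,tilt(0))
E
```

```text
t: 0.93
position: [0.3802, -0.1989, 0.2053]
tcp_rot: [0.794, 0.097, 0.593, -0.097]
contact_force: [0.2, 0.0, 0.4]
finger_gap: 0.0521
t 0.9333 shift [ 39.  118.7  10.8] rot [-15.47  -4.06   2.84] gap 0.05211899065557767 F [0.2 0.  0.4]
```

```bash
python3 -m jog '[[52,8,24,2,-3,-0.8,0.6],[52,16,48,4,-6,-1.6,1.1],[52,24,72,7,-9.3,-2.4,1.7],[52,31,95,9,-12.4,-3.2,2.3],[52,39,118.7,10.8,-15.5,-4.1,2.8],[52,39,118.7,10.8,-15.5,-4.1,2.8],[52,39,118.7,10.8,-15.5,-4.1,2.8],[52,39,118.7,10.8,-15.5,-4.1,2.8],[52,39,118.7,10.8,-15.5,-4.1,2.8],[52,39,118.7,10.8,-15.5,-4.1,2.8]]'
python3 - <<'E'
from h import *
n=np.array([-.351,0,.936])
plan([.475,-.089,.0631]+n*.12,tilt(0))
im,d,m=grab('wrist');save('w1',im);np.savez('/tmp/w1',im=im,d=d,**{k:m[k] for k in('R','t','f','cx','cy')})
for P in ([.475,-.089,.0631],[.4719,-.089,.0715],[.548,-.089,.1065]):
    c=m['R']@np.array(P)+m['t'];print(c[:2]/c[2]*m['f']+[m['cx'],m['cy']])
E
```

```text
t: 1.77
position: [0.4329, -0.0899, 0.1758]
tcp_rot: [0.822, 0.0, 0.569, -0.001]
contact_force: [0.6, -0.9, -0.2]
finger_gap: 0.0519
t 1.7667 shift [ 0.3  0.9 -0.1] rot [-0.07  0.07  0.08] gap 0.05191008459641581 F [ 0.6 -0.9 -0.2]
[314.5630555 241.0274195]
[314.64318722 244.02953338]
[430.91405756 245.98347521]
```

View pics/w1.png

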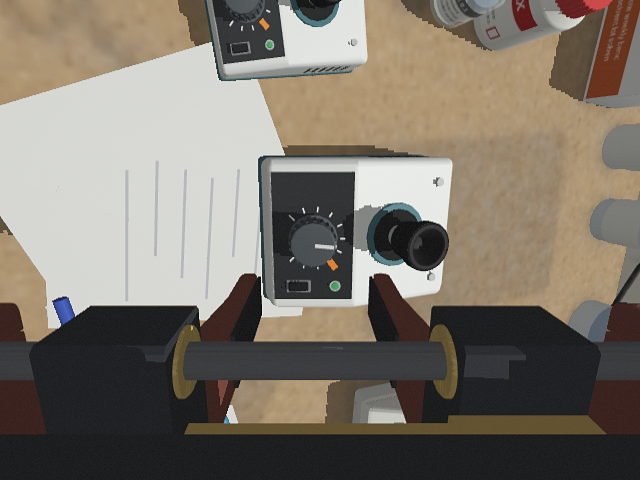

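The wrist view shows the knob top at (316,243), predicted (314.6,244), with the pointer running to (333,247). The orange mark is at (333,265) and the cup mouth at (430,245). The estimates agree, so I measure the pointer angle next.

```bash
cat > ang.py <<'E'
from h import *
def dial(im,m,O=(.530,-.089)):
    # pixel -> plane coordinates (up-slope, right) on knob top plane
    n=np.array([-.351,0,.936]);n/=np.linalg.norm(n);up=np.array([n[2],0,-n[0]]);rt=np.array([0,-1,0])
    g=np.array([O[0]-.0549,O[1],.0631])
    def ab(u,v,h):
        c,r=ray(m,u,v);q=g+n*h;X=c+r*((q-c)@n)/(r@n)-q;return X@up*1000,X@rt*1000
    hsv=cv2.cvtColor(im,cv2.COLOR_RGB2HSV).astype(int)
    def pts(mask,h,r0,r1):
        o=[ab(u,v,h) for v,u in zip(*np.nonzero(mask))];o=np.array(o);r=np.hypot(*o.T);return o[(r>r0)&(r<r1)]
    w=pts((hsv[...,2]>140)&(hsv[...,1]<60),.009,0,15)
    o=pts((hsv[...,0]<18)&(hsv[...,1]>180)&(hsv[...,2]>150),-.014,18,34)
    pc=cv2.PCACompute(np.float32(w),None)[1][0]; pc*=np.sign(pc@w.mean(0))
    print('pointer n',len(w),'mean',w.mean(0),'axis deg',np.degrees(np.arctan2(pc[1],pc[0])),'mean deg',np.degrees(np.arctan2(*w.mean(0)[::-1])))
    print('mark n',len(o),o.mean(0),np.degrees(np.arctan2(*o.mean(0)[::-1])),np.hypot(*o.mean(0)))
E
python3 - <<'E'
from ang import *
z=np.load('/tmp/w1.npz');dial(z['im'],{k:z[k] for k in('R','t','f','cx','cy')})
E
```

```text
pointer n 75 mean [6.89734906 1.67139697] axis deg 5.2701335 mean deg 13.62159955275562
mark n 65 [14.03723088 23.04978114] 58.65874086883535 26.987705743636237
```

```bash
python3 -m jog '[[52,25,-0.5,-1,0,0,0],[52,50,-0.5,-1,0,0,0],[52,75,-0.5,-1,0,0,0],[52,95,-0.5,-1,0,0,0],[52,105,-0.5,-1,0,0,0],[52,111,-0.5,-1,0,0,0],[30,111,-0.5,-1,0,0,0],[25,111,-0.5,-1,0,0,0],[25,111,-0.5,-1,0,0,0],[25,111,-0.5,-1,0,0,0]]'; python3 -m jog '[[25,0,0,0,0,0,0],[25,0,0,0,0,0,0],[25,0,0,0,0,0,0],[25,0,0,0,6,0,0],[25,0,0,0,12,0,0],[25,0,0,0,18,0,0],[25,0,0,0,24,0,0],[25,0,0,0,30,0,0],[25,0,0,0,36,0,0],[25,0,0,0,36,0,0]]'
```

```text
t: 2.65
position: [0.4705, -0.0908, 0.0718]
tcp_rot: [0.822, 0.0, 0.569, -0.001]
contact_force: [-0.4, -2.3, -5.1]
finger_gap: 0.0337
t: 3.48
position: [0.4697, -0.0906, 0.0716]
tcp_rot: [0.781, 0.256, 0.541, -0.178]
contact_force: [0.4, -0.2, -10.0]
finger_gap: 0.0334
```

```bash
python3 -m jog '[[25,0,0,0,4,0,0],[25,0,0,0,8,0,0],[25,0,0,0,11,0,0],[25,0,0,0,13,0,0],[25,0,0,0,13,0,0],[25,0,0,0,13,0,0],[52,0,0,0,13,0,0],[52,0,0,0,13,0,0],[52,0,0,0,13,0,0],[52,0,0,0,13,0,0]]'; python3 -m jog '[[52,-15,0,0,0,0,0],[52,-40,0,0,0,0,0],[52,-65,0,0,0,0,0],[52,-90,0,0,0,0,0],[52,-110,0,0,0,0,0],[52,-110,0,0,-7,0,0],[52,-110,0,0,-14,0,0],[52,-110,0,0,-21,0,0],[52,-110,0,0,-28,0,0],[52,-110,0,0,-35,0,0]]'
python3 - <<'E'
from ang import *
im,d,m=grab('wrist');dial(im,m);dial(im,m,(.529,-.091))
save('w2',im,(200,120,520,360),2)
E
```

```text
t: 4.32
position: [0.4702, -0.0908, 0.0721]
tcp_rot: [0.748, 0.342, 0.517, -0.238]
contact_force: [0.8, -0.3, -1.1]
finger_gap: 0.0513
t: 5.15
position: [0.4317, -0.0907, 0.1756]
tcp_rot: [0.817, 0.099, 0.564, -0.07]
contact_force: [-0.1, -0.6, 0.5]
finger_gap: 0.052
pointer n 72 mean [3.07841595 7.64907599] axis deg 53.001003 mean deg 68.07738810022934
mark n 71 [14.01143973 22.44712208] 58.027688762930694 26.461174068713028
pointer n 77 mean [4.31523565 5.94479787] axis deg 53.182713 mean deg 54.02469031470548
mark n 71 [14.94837684 20.337375  ] 53.68337057919052 25.24010285448605
```

View pics/w2.png

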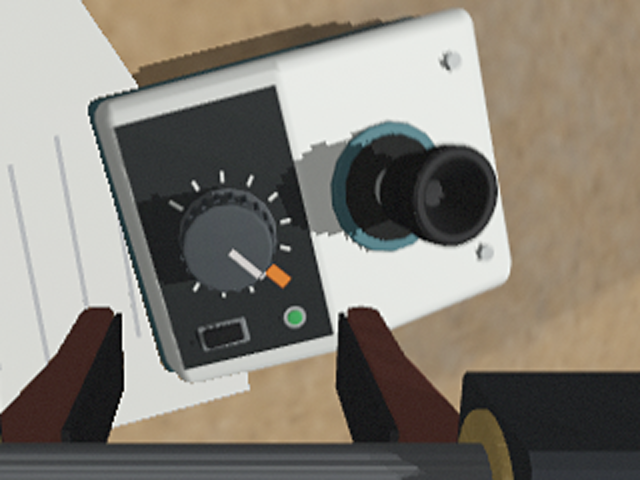

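Pointer is at 53° against the mark's 54°, with the crop showing it aimed straight at the orange mark. Dial is done. Next: estimate the cup and move to the tube.

```bash
python3 - <<'E'
from h import *
m=eyes.camera_model('wrist');m['R']=np.array(m['R']);m['t']=np.array(m['t']);m['f']=240/np.tan(np.radians(m['vfov'])/2)
print('cup',onz(m,427.5,217.5,.1065))
plan([.461,.232,.25],down(6))
E
```

```text
cup [ 0.5453379  -0.08788278  0.1065    ]
t 5.2 shift [-60.1 326.2 -22.6] rot [-19.27  20.74  -1.23] gap 0.05209560866365045 F [-0.2  0.3  0.7]
```

```bash
python3 -m jog '[[44,-12,30,-4,-2,2,0],[44,-24,65,-6,-4,4,0],[44,-36,100,-8,-6,6.5,0],[44,-48,137,-10,-8.5,9,0],[44,-60,175,-13,-11,12,-0.5],[44,-60,213,-15,-13,14,-0.8],[44,-60,251,-17,-15,16.5,-1],[44,-60,289,-20,-17.5,19,-1.2],[44,-60,326,-22.6,-19.3,20.7,-1.2],[44,-60,326,-22.6,-19.3,20.7,-1.2]]'
python3 - <<'E'
from h import *
plan([.461,.232,.25],down(6))
im,d,m=grab('wrist');save('w3',im)
hsv=cv2.cvtColor(im,cv2.COLOR_RGB2HSV)
mk=(((hsv[...,0]<6)|(hsv[...,0]>174))&(hsv[...,1]>140)&(hsv[...,2]>100)).astype(np.uint8)
n,l,st,ce=cv2.connectedComponentsWithStats(mk)
for i in range(1,n):
    if st[i,4]>60:
        v,u=np.nonzero(l==i);Z=np.array([dep(m,a,b,d)[2] for a,b in zip(u,v)]);k=Z>.116
        print(ce[i],st[i],np.median(Z)); 
        if k.sum()>20: print('  top face',k.sum(),u[k].mean(),v[k].mean(),onz(m,u[k].mean(),v[k].mean(),.121))
c=m['R']@np.array([.461,.232,.121])+m['t'];print(c[:2]/c[2]*m['f']+[m['cx'],m['cy']])
E
```

```text
t: 6.03
position: [0.4633, 0.2376, 0.2509]
tcp_rot: [0.707, -0.037, 0.705, 0.039]
contact_force: [1.3, -0.3, 0.4]
finger_gap: 0.0438
t 6.0333 shift [ 0.9 -5.3 -2.9] rot [ 0.18  0.19 -0.17] gap 0.04375628762149691 F [ 1.3 -0.3  0.4]
[310.61151717 246.42461351]
```

View pics/w3.png

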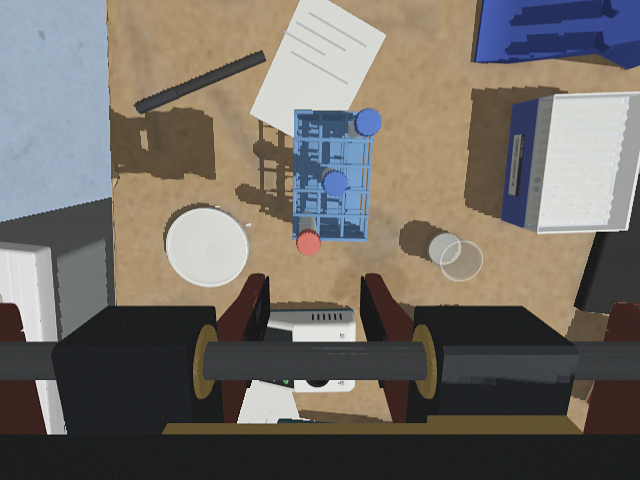

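The wrist view shows the red cap at (308,242), predicted (311,246), and the rack is square to the jaws.

```bash
python3 - <<'E'
from h import *
m=eyes.camera_model('wrist');m['R']=np.array(m['R']);m['t']=np.array(m['t']);m['f']=240/np.tan(np.radians(m['vfov'])/2)
p=onz(m,308,242.5,.121);print(p); plan([p[0],p[1],.110],down(6))
E
```

```text
[0.45715954 0.23213012 0.121     ]
t 6.0833 shift [140.1  -2.3  -5.4] rot [ 0.13  0.12 -0.06] gap 0.04366166345376784 F [ 0.  -0.3 -0.8]
```

```bash
python3 -m jog '[[44,30,-2,-5,0,0,0],[44,60,-2,-5,0,0,0],[44,90,-2,-5,0,0,0],[44,115,-2,-5,0,0,0],[44,130,-2,-5,0,0,0],[44,140,-2,-5,0,0,0],[44,140,-2,-5,0,0,0],[10,140,-2,-5,0,0,0],[10,140,-2,-5,0,0,0],[10,140,-2,-5,0,0,0]]'; python3 -m jog '[[10,0,0,0,0,0,0],[10,0,0,0,0,0,0],[10,0,0,0,0,0,0],[10,-10,0,0,0,0,0],[10,-30,0,0,0,0,0],[10,-55,0,0,0,0,0],[10,-80,0,0,0,0,0],[10,-105,0,0,0,0,0],[10,-130,0,0,0,0,0],[10,-150,0,0,0,0,0]]'
python3 - <<'E'
from h import *
plan([.547,-.089,.30],down(0))
im,d,m=grab('wrist');save('w4',im,(200,100,440,400),2)
im,d,m=grab('scene');a=im[180:360,220:470];save('s4',a,None,3)
E
```

```text
t: 6.92
position: [0.4583, 0.2326, 0.1114]
tcp_rot: [0.708, -0.037, 0.705, 0.038]
contact_force: [0.8, 0.9, 1.0]
finger_gap: 0.0276
t: 7.75
position: [0.4579, 0.2324, 0.2641]
tcp_rot: [0.708, -0.037, 0.704, 0.039]
contact_force: [0.7, -0.3, 0.4]
finger_gap: 0.0193
t 7.75 shift [ -36.3 -329.    54.7] rot [ 6.1   0.34 -0.16] gap 0.019278231478823446 F [ 0.7 -0.3  0.4]
```

View pics/s4.png

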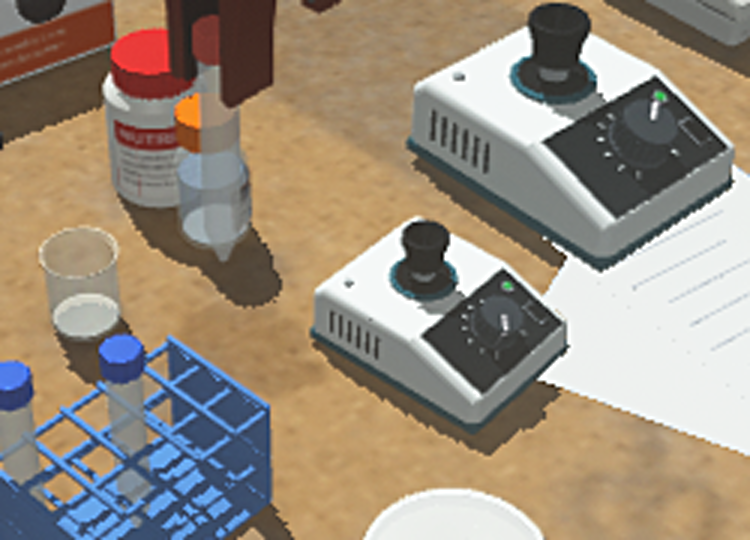

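The tube hangs upright in the fingers, tip at crop (222,257), and the rack and blue tubes are undisturbed. Moving over the cup.

```bash
python3 -m jog '[[10,0,-25,10,0,0,0],[10,0,-60,20,0,0,0],[10,0,-100,30,1,0,0],[10,0,-140,40,2,0,0],[10,0,-180,50,3,0,0],[10,0,-220,55,4,0,0],[10,0,-260,55,5,0,0],[10,0,-295,55,6,0,0],[10,0,-320,55,6,0,0],[10,0,-329,55,6,0,0]]'
python3 -m jog '[[10,0,0,0,0,0,0],[10,0,0,0,0,0,0],[10,0,0,0,0,0,0],[10,0,0,0,0,0,0],[10,0,0,0,0,0,0],[10,0,0,0,0,0,0],[10,0,0,0,0,0,0],[10,0,0,0,0,0,0],[10,0,0,0,0,0,0],[10,0,0,0,0,0,0]]'
python3 - <<'E'
from h import *
plan([.547,-.089,.225],down(0))
im,d,m=grab('wrist');np.savez('/tmp/w5',im=im,d=d,**{k:m[k] for k in('R','t','f','cx','cy')})
a=cv2.resize(im[160:360,220:420],None,fx=2,fy=2,interpolation=cv2.INTER_CUBIC)
im2,d,m2=grab('scene');np.savez('/tmp/s5',im=im2,d=d,**{k:m2[k] for k in('R','t','f','cx','cy')})
b=cv2.resize(im2[130:230,355:455],None,fx=4,fy=4,interpolation=cv2.INTER_CUBIC)
save('c5',np.hstack([a,b]))
s,p,R=Rt()
for n,m in(('w',m),('s',m2)):
  for P in (R.apply([.108,0,0])+p,[.547,-.089,.1065]):
    c=m['R']@np.array(P)+m['t'];print(n,c[:2]/c[2]*m['f']+[m['cx'],m['cy']])
E
```

```text
t: 8.68
position: [0.5487, -0.0912, 0.2639]
tcp_rot: [0.71, 0.002, 0.704, 0.001]
contact_force: [0.6, -1.3, -0.9]
finger_gap: 0.0193
t: 9.52
position: [0.5486, -0.0912, 0.2639]
tcp_rot: [0.71, 0.002, 0.704, 0.001]
contact_force: [-0.6, -0.7, -0.7]
finger_gap: 0.0193
t 9.5167 shift [38.9  2.  -2. ] rot [-0.06  0.53 -0.27] gap 0.01931916801644979 F [-0.6 -0.7 -0.7]
w [314.85700342 246.78619248]
w [311.18901622 230.10662985]
s [408.40975685 159.68475063]
s [406.13942893 185.01032568]
```

View pics/c5.png

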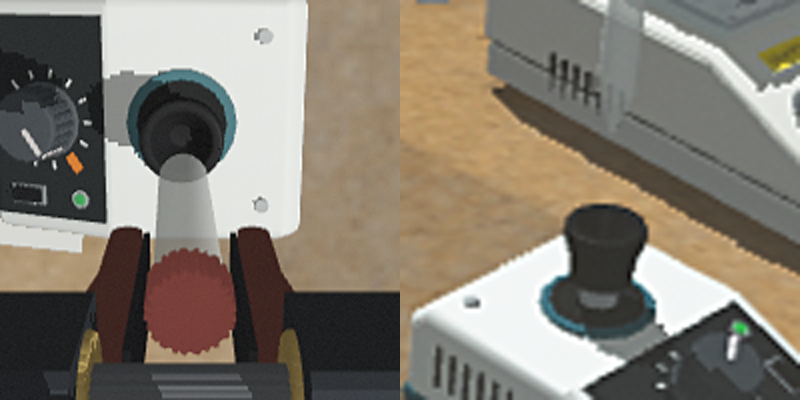

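The cup mouth is at the predicted pixels in both views: wrist (311,230), scene (406.5,185.5). The tube's lower end leans about 2 mm toward −x, which puts the tip over the cup. I shift y by +1.5 mm and descend.

```bash
python3 -m jog '[[10,10,1.5,0,0,0,0],[10,22,1.5,0,0,0,0],[10,34,1.5,0,0,0,0],[10,44,1.5,0,0,0,0],[10,50,1.5,0,0,0,0],[10,55,1.5,0,0,0,0],[10,58,1.5,0,0,0,0],[10,60,1.5,0,0,0,0],[10,60,1.5,0,0,0,0],[10,60,1.5,0,0,0,0]]'
python3 -m jog '[[10,1,0,0,0,0,0],[10,2,0,0,0,0,0],[10,3,0,0,0,0,0],[10,4,0,0,0,0,0],[10,4,0,0,0,0,0],[10,4,0,0,0,0,0],[10,4,0,0,0,0,0],[10,4,0,0,0,0,0],[10,4,0,0,0,0,0],[10,4,0,0,0,0,0]]'
```

```text
t: 10.45
position: [0.5494, -0.0895, 0.2042]
tcp_rot: [0.711, 0.002, 0.704, 0.001]
contact_force: [0.4, 0.4, -0.3]
finger_gap: 0.0187
t: 11.28
position: [0.5496, -0.0895, 0.2003]
tcp_rot: [0.711, 0.002, 0.704, 0.001]
contact_force: [0.7, -0.1, 1.3]
finger_gap: 0.0191
```

```bash
python3 -m jog '[[10,1,0,0,0,0,0],[10,2,0,0,0,0,0],[10,3,0,0,0,0,0],[10,3,0,0,0,0,0],[10,3,0,0,0,0,0],[10,3,0,0,0,0,0],[10,3,0,0,0,0,0],[10,3,0,0,0,0,0],[10,3,0,0,0,0,0],[10,3,0,0,0,0,0]]'
python3 - <<'E'
from h import *
for i in range(6):
    im,d,m=grab('wrist' if i%2 else 'scene');s=env.sense();print(np.round(s['contact_force'],1),s['position'])
E
```

```text
t: 12.12
position: [0.5497, -0.0895, 0.1973]
tcp_rot: [0.711, 0.002, 0.703, 0.001]
contact_force: [-0.4, -1.1, 3.0]
finger_gap: 0.0191
[ 0.5 -0.9  2.4] [ 0.54969778 -0.0894967   0.19732615]
[0.1 0.4 3.5] [ 0.54968322 -0.08950799  0.1973431 ]
[0.7 0.3 3.1] [ 0.54966868 -0.08951752  0.19732294]
[ 0.  -0.3  3.5] [ 0.54966472 -0.08951493  0.1973222 ]
[0.1 0.2 3. ] [ 0.54971292 -0.08949882  0.19732775]
[0.3 0.1 3.7] [ 0.54967218 -0.08950956  0.1973108 ]
```

Force of about 3.2 N (about 3.5 N allowing for the tube's weight) means about 2 mm of travel. I press 3 mm more.

```bash
python3 -m jog '[[10,1,0,0,0,0,0],[10,2,0,0,0,0,0],[10,3,0,0,0,0,0],[10,3,0,0,0,0,0],[10,3,0,0,0,0,0],[10,3,0,0,0,0,0],[10,3,0,0,0,0,0],[10,3,0,0,0,0,0],[10,3,0,0,0,0,0],[10,3,0,0,0,0,0]]'
python3 - <<'E'
from h import *
F=[]
for i in range(6):
    im,d,m=grab('wrist' if i%2 else 'scene');s=env.sense();F.append(s['contact_force'])
    if i==4: sc=im
    if i==5: w=im
    if i==4:
        for P in([.547,-.089,.1065],[.547,-.089,.1015],[.547,-.089,.0965]):
            c=m['R']@np.array(P)+m['t'];print(c[:2]/c[2]*m['f']+[m['cx'],m['cy']])
print(np.mean(F,0),s['position'],s['finger_gap'])
a=cv2.resize(w[160:360,220:420],None,fx=2,fy=2,interpolation=cv2.INTER_CUBIC)
b=cv2.resize(sc[130:230,355:455],None,fx=4,fy=4,interpolation=cv2.INTER_CUBIC)
save('c6',np.hstack([a,b]))
E
```

```text
t: 13.25
position: [0.5498, -0.0895, 0.1944]
tcp_rot: [0.711, 0.002, 0.703, 0.001]
contact_force: [-0.9, -0.5, 4.7]
finger_gap: 0.0193
[406.13942893 185.01032568]
[405.87126443 187.39640841]
[405.60479727 189.76738842]
[-0.12048063 -0.61756005  5.26454188] [ 0.54980457 -0.08954435  0.19441836] 0.01926069363508873
```

View pics/c6.png

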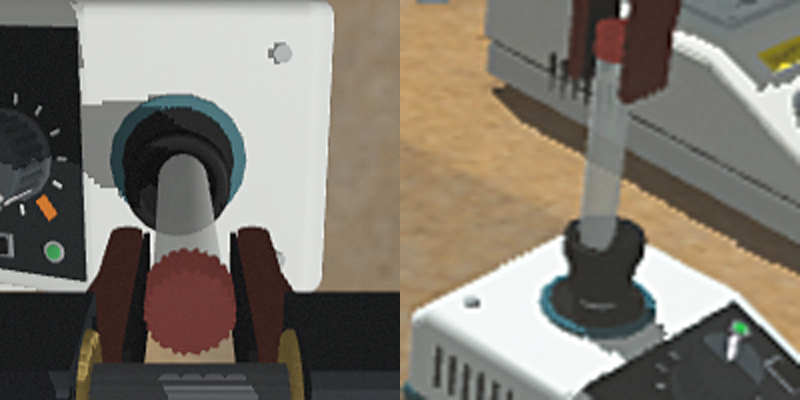

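The tube stands in the cup, tip at right-crop (600,245), nearly vertical. The cup rim dropped about 12 crop px, roughly 5 mm, and 5.3 N agrees with halfway. Holding.

```bash
H='hold'; for i in 1 2 3 4 5; do python3 -m jog '[[10,0,0,0,0,0,0],[10,0,0,0,0,0,0],[10,0,0,0,0,0,0],[10,0,0,0,0,0,0],[10,0,0,0,0,0,0],[10,0,0,0,0,0,0],[10,0,0,0,0,0,0],[10,0,0,0,0,0,0],[10,0,0,0,0,0,0],[10,0,0,0,0,0,0]]' | grep -v rot; done
python3 - <<'E'
from ang import *
F=[]
for i in range(6):
    im,d,m=grab('scene' if i<5 else 'wrist');F.append(env.sense()['contact_force'])
print(np.mean(F,0),env.sense()['position'])
try: dial(im,m,(.529,-.0905))
except Exception as e: print(e)
E
```

```text
t: 14.38
position: [0.5499, -0.0896, 0.1945]
contact_force: [0.0, 0.3, 6.2]
finger_gap: 0.0191
t: 15.22
position: [0.5499, -0.0896, 0.1946]
contact_force: [-0.3, -0.1, 5.5]
finger_gap: 0.0192
t: 16.05
position: [0.5499, -0.0896, 0.1946]
contact_force: [-0.9, -0.4, 5.3]
finger_gap: 0.0194
t: 16.88
position: [0.5499, -0.0896, 0.1946]
contact_force: [0.2, 0.0, 4.9]
finger_gap: 0.0194
t: 17.72
position: [0.5499, -0.0896, 0.1947]
contact_force: [-0.2, 0.3, 5.4]
finger_gap: 0.0192
[-0.01716299 -0.34186683  5.28185369] [ 0.54987917 -0.0896252   0.19469158]
pointer n 62 mean [3.59678455 6.27726267] axis deg 55.691185 mean deg 60.18788874103123
mark n 64 [13.46546723 20.98379545] 57.311390188594565 24.932678938384036
```

Steady for over 4 s: force 5.3 N, position constant, pointer 55.7° against the 54° mark. Handing in.

```bash
python3 -c "
from rig import close_job
print(close_job())"
```

```text
the job is handed in; nothing more can be done
None
```

The job is done and handed in at about 18 s of the 54 s allowed; the hand-in gave no verdict.

- **Dial:** I gripped the larger mixer's dial and turned it 49° to the orange mark. The last wrist view put the pointer at about 56°, with the mark at 54° and a tolerance of about 11°. The right-after-turn reading was 53°.
- **Tube:** I gripped the red-capped tube by its cap, lifted it clear of the rack and stood its tip in the mixer's cup. It leans about 2–3° in the pictures, within the limit of about 11°.
- **Press:** I held the cup down for more than 4 s. The upward force averaged 5.3 N, which means about 5 mm of travel, and the camera showed the cup rim about 5 mm lower. Position drifted less than 0.3 mm, and the fingers were still closed on the cap at hand-in.

**Disagreements:** The mixer's sideways position differed by 2–5 mm between the top and wrist cameras. The two views taken just before lowering the tube agreed on the cup to within a pixel. In the last image, a second way of reading the pointer gave 60°, which depends on the exact knob centre; I trusted the pointer's own direction instead.

I did not recheck the small bottle or other bystanders at the end, but no move went near them and there was no unexpected force.

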